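# Pack the chosen fragrances into the presentation coffret

### The arm

A 7-joint arm with a two-finger parallel gripper is mounted at the origin on the work surface. World frame = base frame: x ahead of the robot, y to its left, z up, the work surface at z = 0. Lengths are in m, angles in rad, forces in N, time in s.
With the tool pointing down it reaches from about 0.425 to 0.975 m from the base axis. Payload 16.7 kg.
Tool frame: the origin (TCP) lies where the fingers leave the gripper's body, on its centre line; the fingertips stand 73 mm ahead of it and the grasp point (between the pads) lies 54 mm ahead of it; x points along the fingers, z is the direction in which the jaws open and shut, and the axes are right-handed (so a half turn about x gives the same grasp; the last joint's range is limited). The gripper opens to 85 mm and grips with 20 to 120 N. Pads are 22 mm wide; open, the fingers measure 114 mm over their backs; the gripper's body (76 mm by 85 mm) begins 54 mm behind the grasp point. The pads swing forward as they close: fully open they stand 13 mm farther back than shut.
Start: joints at [0.989, 0.426, 0.074, 1.606, -0.034, 1.111, -0.067], TCP at [0.283, -0.613, 0.304] pointing down, gripper open.
Joint ranges: [-2.85, 2.85], [-0.5, 2.14], [-1.23, 1.37], [0.21, 2.46], [-1.02, 4.16], [0.16, 2.05], [-2.73, 2.73]. Speed limits (rad/s): [1.89, 1.89, 2.39, 2.39, 3.01, 3.01, 3.01].

### API

Orientations are given as a unit quaternion [w, x, y, z].
In Python, from cell import manip gives the robot as it stands.
- The arm moves only by the shell command python3 -m inch 'ROWS' [FORCE]. ROWS is JSON, a list of rows, each a list of 5 numbers: the finger opening in m, from 0 to 0.0854, then the shift along the tool's x, y, z in m, then the turn about the tool's x in degrees. A call has 1 to 12 rows; each row is the pose to reach, as a shift and turn from the pose commanded when the call began, along the tool's axes at that moment; what a row does not reach only later rows make up. A row lasts 1/8 s, in which the tool goes at most 62.5 mm and 10.7 degrees, less where a joint would pass 70% of its speed; a pose out of reach is approached as far as the arm can. A call with a gripper value outside its range is refused whole. The fingers move at their own pace and stop on an object; FORCE is the grip in N (left out, the last holds). Time passes only in rows, so rows that repeat a pose let the fingers close. It gives the time, the measured TCP pose, the force and the opening at its end, in the units of the state.
- manip.observe(): the state, without advancing time (a new reading comes with each control period).
- manip.read_camera(name): name is "side" or "top" or "wrist"; returns a dict with "frame" (480x640x3 uint8, red, green, blue), "camera_matrix" (3x3 intrinsics, pixels), "extrinsics" (4x4, takes a point from camera to world coordinates). Camera axes: x right, y down, z forward; pixel columns grow to the right and rows downward; lengths in m; the calibration is good to about 2 mm. A picture is of the moment at which its call begins. There is no depth.
- manip.hand_in(): hands the job in, once; it reports no verdict.
The state is a dict: "time_s": time; "q": joint angles; "joint_vel": joint speeds; "joint_efforts": joint torques, N m; "ee_pos": TCP position; "orientation": TCP orientation; "contact_force": force on the tool from outside, world axes, zero at the start; "moment": the same for the moment, N m; "width": finger opening in m.
Only numpy, scipy, OpenCV 4.12 (cv2) and the standard library are available. Lean on these libraries where they do the work, as an engineer would, in place of code of your own. Each camera call takes 0.05 s, during which the arm holds its last target. There are 200 camera calls.

### The job

Pack the client's chosen fragrances for her to see. Slide the closed coffret along the counter, never lifting it, fully home into the packing holder so that the holder's lips hold its base down, then draw the tight lid straight up off it and stand the lid, open side down, lengthwise on the grey felt pad. Stand every spray bottle from the caddy upright in the coffret's compartments, one in each, and then hang the empty caddy by its hoop handle in the crook of the hook stand, leaving the coffret open and home in the holder and the other things on the counter where they are.

Things in the scene. Friction and masses are not known exactly. Their poses are not given: they have to be found in the camera images.
- coffret: Base of an ivory card gift coffret, 0.36 kg. Origin: centre of its underside; x along its length. A plinth 211 (x) x 92 (y) x 12 mm high carries dark walls 182 x 57 mm outside, rising to 62 mm above the underside. It starts closed and empty before the holder's mouth. The lid drags on it with 6 to 8 N, more than its weight: if not held down, it comes up with the lid.
- coffret_tray (a point): Centre of the coffret's inner floor, 12 mm above its underside; axes as the coffret's. Its lined walls, and three cross dividers 6 mm thick and 46 mm high, make four compartments, each 39 (x) x 41 (y) mm, centred at x = -67.5, -22.5, +22.5 and +67.5 mm.
- lid_center (a point): Centre, half-way up, of the coffret's ivory card lid, open below: 191 (x) x 66 (y) x 102 mm high, walls 3 mm, 0.14 kg. Closed, it stands on the plinth, its top 114 mm above the counter, and covers the base's walls for 50 mm with 1.5 mm of play all round; sprung felt strips on the long walls grip it. Axes as the coffret's at the start, z to its closed top.
- holder_home (a point): Where the centre of the coffret's underside is when it is fully home in the holder, on the counter. The holder is a U of steel rail, 20 mm high, fixed to the counter; x points the way in, from the mouth to the end stop 107 mm beyond this point. Lips on both side rails reach in to 39 mm from the middle line, undersides 16 mm above the counter: they pass over the plinth and hold it down.
- holder_mouth (a point): Middle of the holder's mouth, on the counter, 66 mm before holder_home; axes the same. From here flared guides lead in 26 mm to the side rails, which are 98 mm apart inside (the plinth is 92 mm wide) and run to the end stop.
- pad_top (a point): Centre of the upper face of the grey felt pad for the lid, 220 mm (x) x 110 (y) x 3 thick, fixed to the counter.
- caddy: Aluminium bottle caddy, an open tray 206 (x) x 136 (y) x 45 mm high, sheet 3 mm, about 0.36 kg empty. Origin: centre of its underside. Walls at x = -33, +33 mm and y = 0, full height, make six cells; bottles stand in the four end cells (centres x = -67 or +67, y = -33 or +33 mm). A fixed hoop handle of 8 mm bar stands over its middle in the plane x = 0, legs at y = -70 and +70 mm.
- caddy_bar (a point): Middle of the top bar of the caddy's hoop handle, on the bar's axis, 170 mm above the caddy's underside. The bar is 8 mm thick and runs straight for 90 mm along the caddy's y. Axes as the caddy's.
- hook: Steel hook stand fixed to the counter. The hook points along its -x, roughly towards the robot. Its arm, a 10 mm bar, comes forward 225 mm above the counter from a post 140 mm behind (+x) the seat, dips at the seat and turns up to a tip 24 mm before the seat and 247 mm above the counter. Origin: on the counter under the seat. The foot plate (8 mm thick) covers x = 45 to 195 mm.
- hook_seat (a point): Where the axis of the caddy's handle bar lies when hung in the dip of the hook, 227 mm above the counter. Axes as the hook stand's: the bar must lie along y.
- bottle1_center (a point): Centre, half-way up, of a travel-spray bottle: clear glass with a paper label and silver cap, 30 mm in diameter, 96 mm high (the cap, 29 mm in diameter, is the top 38 mm), 0.09 kg; z up to its cap. Two to four alike stand in the caddy, their undersides 3 mm above the caddy's.
- bottle2_center (a point): Centre, half-way up, of a travel-spray bottle: clear glass with a paper label and silver cap, 30 mm in diameter, 96 mm high (the cap, 29 mm in diameter, is the top 38 mm), 0.09 kg; z up to its cap. Two to four alike stand in the caddy, their undersides 3 mm above the caddy's.
- bottle3_center (a point): Centre, half-way up, of a travel-spray bottle: clear glass with a paper label and silver cap, 30 mm in diameter, 96 mm high (the cap, 29 mm in diameter, is the top 38 mm), 0.09 kg; z up to its cap. Two to four alike stand in the caddy, their undersides 3 mm above the caddy's.
- bottle4_center (a point): Centre, half-way up, of a travel-spray bottle: clear glass with a paper label and silver cap, 30 mm in diameter, 96 mm high (the cap, 29 mm in diameter, is the top 38 mm), 0.09 kg; z up to its cap. Two to four alike stand in the caddy, their undersides 3 mm above the caddy's.
- flacon_a: Bystander: flat amber perfume flacon with a square stopper, 62 x 34 mm, 124 mm high; leave alone. Origin: centre of its underside.
- flacon_b: Bystander: square clear flacon, 50 x 50 mm, 114 mm high; leave alone. Origin: centre of its underside.
- flacon_c: Bystander: wide clear flacon, 75 x 36 mm, 109 mm high; leave alone. Origin: centre of its underside.
- bean_jar: Bystander: open glass jar of coffee beans, 64 mm across, 50 mm high; leave alone. Origin: centre of its underside.
- blotter_box: Bystander: dark wooden box of paper scent strips, 60 x 90 mm, 50 mm high with strips to 125 mm; leave alone. Origin: centre of its underside.
Things that resemble listed ones, but are neither listed nor needed, are in the scene too. What is shaped like the part that bears bottle3_center but green or red is not meant.

How it is judged:
On the way, in this order (a step that is already met when the one before it is completed fails the run):
1. the coffret stands fully home in the holder, with its lid still on (x of coffret in the frame of holder_home between -0.012 and 0.012 m and y of coffret in the frame of holder_home between -0.012 and 0.012 m and angle between the x axis of coffret and the x axis of holder_home, either way round below 0.1 rad and height (world z) of coffret below 0.01 m and z of lid_center in the frame of coffret below 0.085 m and horizontal distance between lid_center and coffret below 0.02 m), for 0.2 s.
2. the lid has been drawn off upwards, clear of the base, which is still home in the holder (x of coffret in the frame of holder_home between -0.012 and 0.012 m and y of coffret in the frame of holder_home between -0.012 and 0.012 m and angle between the x axis of coffret and the x axis of holder_home, either way round below 0.1 rad and height (world z) of coffret below 0.01 m and z of lid_center in the frame of coffret above 0.115 m), for 0.1 s.
3. every bottle stands upright in the coffret (x of bottle1_center in the frame of coffret between -0.09 and 0.09 m and y of bottle1_center in the frame of coffret between -0.027 and 0.027 m and z of bottle1_center in the frame of coffret between 0.05 and 0.068 m and angle between each of bottle1_center, bottle2_center, bottle3_center, bottle4_center's own z axis and vertical below 0.35 rad and x of bottle2_center in the frame of coffret between -0.09 and 0.09 m and y of bottle2_center in the frame of coffret between -0.027 and 0.027 m and z of bottle2_center in the frame of coffret between 0.05 and 0.068 m and x of bottle3_center in the frame of coffret between -0.09 and 0.09 m and y of bottle3_center in the frame of coffret between -0.027 and 0.027 m and z of bottle3_center in the frame of coffret between 0.05 and 0.068 m and x of bottle4_center in the frame of coffret between -0.09 and 0.09 m and y of bottle4_center in the frame of coffret between -0.027 and 0.027 m and z of bottle4_center in the frame of coffret between 0.05 and 0.068 m), for 0.2 s.
4. the caddy hangs by its handle from the hook (distance between caddy_bar and hook_seat below 0.045 m and contact force between caddy and hook above 1 N and angle between caddy's own z axis and vertical below 0.4 rad and height (world z) of caddy above 0.025 m and linear speed of caddy below 0.06 m/s), for 0.2 s.
At the end, for the whole second after the job is handed in: Coffret home in the holder (12 mm, 0.1 rad), every bottle upright on a compartment floor, lid open side down on the pad (centre within 50 mm lengthwise, 40 mm across, 0.5 rad), empty caddy hanging still from the hook (bar within 45 mm of the seat, level within 0.4 rad) (all of step 3 and all of step 4 and x of coffret in the frame of holder_home between -0.012 and 0.012 m and y of coffret in the frame of holder_home between -0.012 and 0.012 m and angle between the x axis of coffret and the x axis of holder_home, either way round below 0.1 rad and height (world z) of coffret below 0.01 m and x of lid_center in the frame of pad_top between -0.05 and 0.05 m and y of lid_center in the frame of pad_top between -0.04 and 0.04 m and angle between the x axis of lid_center and the x axis of pad_top, either way round below 0.5 rad and angle between lid_center's own z axis and vertical below 0.12 rad and height (world z) of lid_center between 0.044 and 0.064 m); the robot touches nothing.
It fails at once if the closed or open coffret is lifted off the counter (height (world z) of coffret above 0.02 m).
It fails at once if a bystander is shifted by more than 30 mm or knocked over (distance of any of flacon_a, flacon_b, flacon_c, bean_jar, blotter_box from where it was at the start of the episode above 0.03 m or angle between any of flacon_a, flacon_b, flacon_c, bean_jar, blotter_box's own z axis and vertical above 0.5 rad).
Of bottle1, bottle2, bottle3, bottle4 only 2 to 4 are there at a start; the rules pass over those that are not, and their reading is None.
At some moment in a run one of coffret may be knocked a few centimetres aside while the robot is not near it.
It also fails if it takes over 210 s, if anything falls off the work surface, if the arm or the gripper's body presses on something with over 40 N, if the wrist force passes 120 N, or if a joint passes its speed limit or range.

## Working session

There is one attempt and no reset: what is moved stays moved. The work goes in short steps, Python scripts to look and compute and a shell command to move; the robot and the scene stay as the last step left them, time stands still between calls to the robot, and variables do not carry over. Pictures are saved under pics/ and viewed, about 12 in all and at most 16, crops included, and the job is handed in when it is done.

```bash
ls; mkdir -p pics
python3 - <<'E'
from cell import manip
import cv2,numpy as np
s=manip.observe()
print({k:np.round(v,3).tolist() for k,v in s.items()})
for n in ("top","side"):
    c=manip.read_camera(n); cv2.imwrite(f"pics/{n}0.png",c["frame"][:,:,::-1])
    print(n,np.round(c["camera_matrix"],1).tolist(),np.round(c["extrinsics"],3).tolist())
E
```

```text
pics
{'time_s': 0.0, 'q': [0.988, 0.427, 0.074, 1.607, -0.034, 1.111, -0.067], 'joint_vel': [-0.0, -0.0, 0.0, 0.0, 0.002, 0.001, -0.0], 'joint_efforts': [-0.001, -94.984, 3.761, -46.352, 0.019, 0.01, 0.0], 'ee_pos': [0.283, -0.612, 0.303], 'orientation': [0.595, 0.381, 0.596, -0.381], 'contact_force': [-0.181, 0.501, 0.366], 'moment': [0.008, -0.081, 0.021], 'width': 0.086}
top [[493.6, 0.0, 325.9], [0.0, 493.6, 239.8], [0.0, 0.0, 1.0]] [[0.001, -0.996, 0.091, 0.431], [-1.0, 0.001, 0.016, -0.01], [-0.016, -0.091, -0.996, 1.412], [0.0, 0.0, 0.0, 1.0]]
side [[557.6, 0.0, 314.3], [0.0, 557.6, 247.9], [0.0, 0.0, 1.0]] [[0.773, -0.411, 0.484, -0.12], [-0.634, -0.475, 0.61, -0.856], [-0.021, -0.778, -0.628, 0.989], [0.0, 0.0, 0.0, 1.0]]
```

View pics/top0.png

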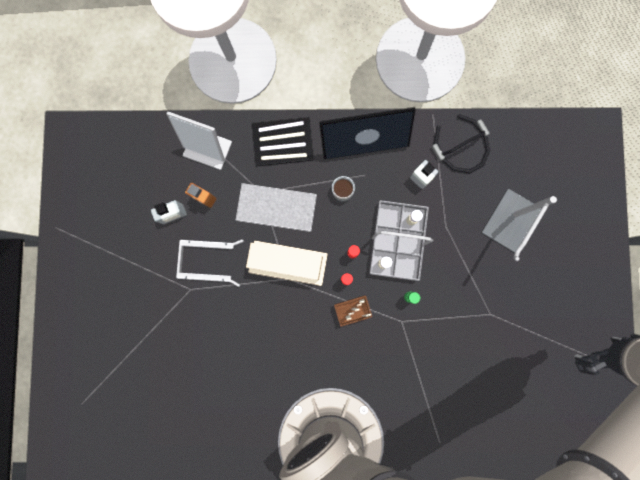

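View pics/side0.png

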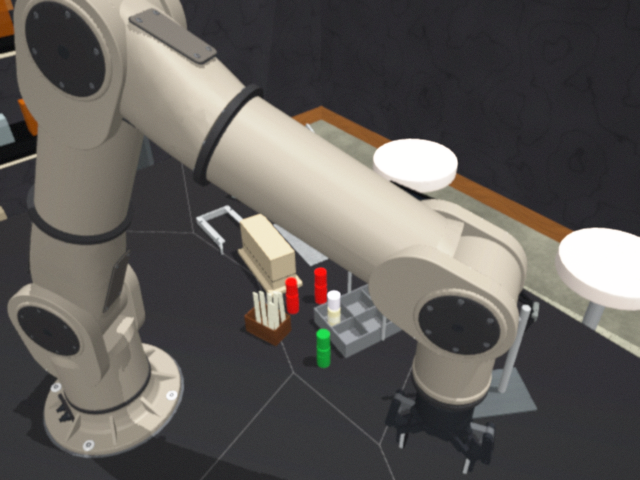

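Top view: holder U near (210,262), mouth to the right, closed coffret (287,263), pad (277,208). The caddy is at (400,240) with white bottles at (416,216) and (386,263), and the hook stand is at (520,225). Decoy bottles are red and green. Next is an enlarged crop and a helper file.

```bash
cat > h.py <<'E'
from cell import manip
import cv2,numpy as np
from scipy.spatial.transform import Rotation as R
def ray(c,uv,z):
    "pixel(s) -> world point(s) on the plane at height z"
    uv=np.atleast_2d(np.asarray(uv,float)); E=np.asarray(c["extrinsics"]); K=np.asarray(c["camera_matrix"])
    d=(E[:3,:3]@np.linalg.inv(K)@np.c_[uv,np.ones(len(uv))].T).T; o=E[:3,3]
    return o+d*((z-o[2])/d[:,2])[:,None]
def proj(c,P):
    P=np.atleast_2d(np.asarray(P,float)); E=np.asarray(c["extrinsics"]); K=np.asarray(c["camera_matrix"])
    q=(P-E[:3,3])@E[:3,:3]@K.T; return q[:,:2]/q[:,2:]
def tool():
    s=manip.observe(); w,x,y,z=s["orientation"]; return np.array(s["ee_pos"]),R.from_quat([x,y,z,w]).as_matrix(),s
def rect(m):
    cs,_=cv2.findContours(m.astype(np.uint8),cv2.RETR_EXTERNAL,cv2.CHAIN_APPROX_NONE)
    return cv2.minAreaRect(max(cs,key=cv2.contourArea))
E
python3 - <<'E'
from h import *
c=manip.read_camera("top"); f=c["frame"]
cv2.imwrite("pics/crop1.png",cv2.resize(f[170:330,165:565,::-1],(800,320),interpolation=cv2.INTER_CUBIC))
p,Rm,s=tool(); print(np.round(p,3),np.round(Rm,3).tolist())
hsv=cv2.cvtColor(f,cv2.COLOR_RGB2HSV)
m=np.zeros(f.shape[:2],bool); m[225:300,240:335]=True
a=m&(hsv[...,2]>140)&(hsv[...,1]>20)
print("coffret",rect(a))
for (u,v) in [(287,258),(287,278),(275,205),(416,216),(386,263),(290,245)]: print((u,v),hsv[v,u])
m[:]=False; m[180:235,230:320]=True
r=rect(m&(hsv[...,2]>90)&(hsv[...,1]<40)); b=cv2.boxPoints(r); print("pad",r,np.round(ray(c,b,.003),3).tolist())
E
```

```text
[ 0.283 -0.613  0.303] [[-0.0, 0.908, 0.419], [0.001, 0.419, -0.908], [-1.0, -0.0, -0.001]]
coffret ((285.99102783203125, 262.2770690917969), (78.2623062133789, 33.36351776123047), 10.222168922424316)
(287, 258) [ 23  12 253]
(287, 278) [ 21  33 230]
(275, 205) [113   5 209]
(416, 216) [  0   0 255]
(386, 263) [  0   0 255]
(290, 245) [120   3  76]
pad ((276.7732238769531, 207.43637084960938), (83.02326202392578, 53.26397705078125), 1.6365771293640137) [[0.58, 0.276, 0.003], [0.736, 0.275, 0.003], [0.728, 0.033, 0.003], [0.573, 0.037, 0.003]]
```

View pics/crop1.png

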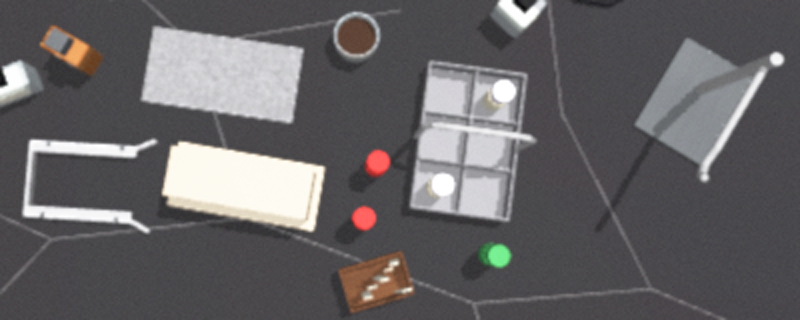

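Crop (2x, origin (165,170)): the holder runs from the end stop at crop x≈28 to flares at ≈(157,142)/(148,230). Lid and plinth are at (170,143)–(322,225), and the pad corners are (155,28),(302,47),(293,122),(142,100). The caddy corners are (428,62),(525,73),(510,218),(411,208). The hook tip is near (704,178) and its post top near (777,60).

Run:
```python
from h import *
c=manip.read_camera("top"); f=c["frame"]; hsv=cv2.cvtColor(f,cv2.COLOR_RGB2HSV); V=hsv[...,2];S=hsv[...,1]
def box(m,z,name,lo=None):
    r=rect(m); b=cv2.boxPoints(r); w=ray(c,b,z); e=[np.linalg.norm(w[i]-w[i-1]) for i in range(4)]
    k=0 if e[0]>e[1] else 1; d=w[k]-w[k-1]; ang=np.degrees(np.arctan2(d[1],d[0]))%180
    print(name,"ctr",np.round(w.mean(0),4),"sides",np.round(e[:2],4),"ang",round(ang,2))
m=np.zeros(V.shape,bool); m[235:290,240:335]=True
box(m&(V>245)&(S<25),.114,"lid top")
box(m&(V>150),.06,"whole")
m[:]=False; m[182:233,234:318]=True
mm=(m&(V>140)).astype(np.uint8); mm=cv2.morphologyEx(mm,cv2.MORPH_OPEN,np.ones((5,5)));box(mm,.003,"pad")
m[:]=False; m[195:285,365:435]=True
mm=m&(V>75); mm=cv2.morphologyEx(mm.astype(np.uint8),cv2.MORPH_CLOSE,np.ones((3,3)));box(mm,.045,"caddy")
# bottle caps
m2=((V>235)&(S<15)&m).astype(np.uint8); n,l,st,ce=cv2.connectedComponentsWithStats(m2)
for i in range(1,n):
    if st[i,4]>20: print("cap",st[i],np.round(ce[i],1),np.round(ray(c,ce[i],.099),4))
# holder: rail pixels
m[:]=False; m[232:295,172:243]=True
hm=m&(V>150); ys,xs=np.nonzero(hm)
for lo,hi,nm in((232,252,"upper"),(268,290,"lower")):
    pts=[(x,ys[(xs==x)&(ys>lo)&(ys<hi)].mean()) for x in range(184,229,4) if ((xs==x)&(ys>lo)&(ys<hi)).any()]
    w=ray(c,pts,.02); p=np.polyfit(w[:,1],w[:,0],1); print(nm,np.round(w[[0,-1]],4).tolist(),"slope",p.round(4), [ (int(x),ys[(xs==x)&(ys>lo)&(ys<hi)].min(),ys[(xs==x)&(ys>lo)&(ys<hi)].max()) for x in (190,205,220,230,236,240) if ((xs==x)&(ys>lo)&(ys<hi)).any()])
for y in (252,260,268): print("stop",y,xs[ys==y].min(),xs[(ys==y)&(xs<190)].max())
```

```text
lid top ctr [0.4903 0.1165 0.114 ] sides [0.2001 0.0819] ang 79.77
whole ctr [0.4926 0.1218 0.06  ] sides [0.2147 0.0914] ang 79.86
pad ctr [0.6554 0.1581 0.003 ] sides [0.2209 0.1122] ang 81.47
caddy ctr [ 0.5574 -0.1919  0.045 ] sides [0.1895 0.2484] ang 179.62
cap [412 210  11  11  97] [416.7 215.1] [[ 0.6169 -0.2315  0.099 ]]
cap [381 257  11  11 103] [386.1 261.8] [[ 0.4918 -0.1485  0.099 ]]
upper [[0.5506, 0.4165, 0.02], [0.542, 0.2907, 0.02]] slope [0.0658 0.5234] [(190, np.int64(240), np.int64(245)), (205, np.int64(241), np.int64(246)), (220, np.int64(242), np.int64(247)), (230, np.int64(243), np.int64(248)), (236, np.int64(242), np.int64(244)), (240, np.int64(240), np.int64(242))]
lower [[0.457, 0.4139, 0.02], [0.4486, 0.2889, 0.02]] slope [0.0634 0.4311] [(190, np.int64(273), np.int64(279)), (205, np.int64(274), np.int64(279)), (220, np.int64(275), np.int64(280)), (230, np.int64(276), np.int64(281)), (236, np.int64(282), np.int64(285))]
stop 252 179 180
stop 260 178 180
stop 268 177 179
```

Run:
```python
from h import *
c=manip.read_camera("top"); f=c["frame"]; V=cv2.cvtColor(f,cv2.COLOR_RGB2HSV)[...,2]
m=np.zeros(V.shape,bool); m[235:290,240:335]=True
b=cv2.boxPoints(rect(m&(V>150))); w=ray(c,b,.012); o=np.argsort(b[:,0]); r=w[o[2:]]; 
print("whole px",b.round(1).tolist())
e=r[0]-r[1]; print("right edge len",np.linalg.norm(e)); 
a=np.array([-e[1],e[0],0])/np.linalg.norm(e); a*=np.sign(a[1]); ctr=r.mean(0)+a*.1055; print("coffret",ctr.round(4),"ang",np.degrees(np.arctan2(a[1],a[0])))
st=ray(c,[(180.5,252),(180.5,260),(179.5,268)],.02); print("stop",st.round(4))
cr=np.array([(428,62),(525,73),(510,218),(411,208)])/2+[165,170]
w=ray(c,cr,.045); print("caddy",w.round(4).tolist(),w.mean(0).round(4),[round(np.linalg.norm(w[i]-w[i-1]),3) for i in range(4)])
d=w[0]-w[3]+w[1]-w[2]; print("ang x",np.degrees(np.arctan2(d[1],d[0])))
hb=ray(c,np.array([(440,125),(528,139)])/2+[165,170],.17); print("handle",hb.round(4).tolist(),np.linalg.norm(hb[0]-hb[1]))
m[:]=False; m[195:262,505:560]=True
ys,xs=np.nonzero(m&(V>165)); w=ray(c,np.c_[xs,ys],.225)[:,:2]
q=w.mean(0); u=np.linalg.svd(w-q)[2][0]; u*=np.sign(u[0]); t=(w-q)@u; print("hook arm",q.round(4),"dir",u.round(3),np.degrees(np.arctan2(u[1],u[0])),"ends",(q+t.min()*u).round(4),(q+t.max()*u).round(4),t.max()-t.min())
print("tip@.247",ray(c,np.array([704,178])/2+[165,170],.247).round(4))
```

```text
whole px [[244.5, 271.70001220703125], [250.39999389648438, 239.0], [327.3999938964844, 252.89999389648438], [321.5, 285.6000061035156]]
right edge len 0.09419195894667558
coffret [0.4937 0.1206 0.012 ] ang 79.8105990109898
stop [[0.5236 0.4257 0.02  ]
 [0.5008 0.4251 0.02  ]
 [0.4782 0.4273 0.02  ]]
caddy [[0.6645, -0.1362, 0.045], [0.6487, -0.2711, 0.045], [0.4471, -0.2469, 0.045], [0.4608, -0.1109, 0.045]] [ 0.5553 -0.1913  0.045 ] [np.float64(0.205), np.float64(0.136), np.float64(0.203), np.float64(0.137)]
ang x -6.965041487526527
handle [[0.5626, -0.1391, 0.17], [0.5448, -0.2495, 0.17]] 0.1118933898638924
hook arm [ 0.5697 -0.4896] dir [ 0.834 -0.551] -33.453691224965716 ends [ 0.4952 -0.4404] [ 0.6456 -0.5397] 0.18025096510990923
tip@.247 [[ 0.4915 -0.4398  0.247 ]]
```

Geometry checks out: pad 221x112, caddy 204x136, and the cap diagonal 150 mm against 149 expected.
- **Coffret:** about (0.494, 0.121), 80°.
- **Holder home:** about (0.498, 0.319), axis 86.3°.
- **Pad:** (0.655, 0.158), 81.5°.
- **Hook seat:** about (0.517, -0.457), axis -33.5°.

Moving above the coffret.

```bash
cat >> h.py <<'E'
def go(x,y,z,jaw):
    "TCP target and jaw (tool z) heading in degrees, modulo 180 -> shift along tool axes, turn"
    p,Rm,s=tool(); d=Rm.T@(np.array([x,y,z])-p); a=np.degrees(np.arctan2(Rm[1,2],Rm[0,2]))
    t=-((jaw-a+90)%180-90); print("t",round(s["time_s"],2),"tcp",p.round(4),"jaw",round(a,1),"tiltx",Rm[2,0].round(4),"w",round(s["width"],4),"F",np.round(s["contact_force"],1),"q7",round(s["q"][6],2)," => shift",d.round(4).tolist(),"turn",round(t,1))
E
python3 -m inch '[[0.0854,0,0.4986,-0.5777,-55.7],[0.0854,0,0.4986,-0.5777,-55.7],[0.0854,0,0.4986,-0.5777,-55.7],[0.0854,0,0.4986,-0.5777,-55.7],[0.0854,0,0.4986,-0.5777,-55.7],[0.0854,0,0.4986,-0.5777,-55.7],[0.0854,0,0.4986,-0.5777,-55.7],[0.0854,0,0.4986,-0.5777,-55.7],[0.0854,0,0.4986,-0.5777,-55.7],[0.0854,0,0.4986,-0.5777,-55.7],[0.0854,0,0.4986,-0.5777,-55.7],[0.0854,0,0.4986,-0.5777,-55.7]]' 60
python3 - <<'E'
from h import *
go(.4937,.1206,.303,-9.5)
E
```

```text
time_s: 1.75
ee_pos: [0.4901, 0.11, 0.3042]
orientation: [0.705, 0.059, 0.704, -0.059]
contact_force: [1.6, -1.1, 0.1]
width: 0.0855
t 1.75 tcp [0.4901 0.11   0.3042] jaw -9.5 tiltx -1.0 w 0.0855 F [ 1.6 -1.1  0.1] q7 -0.64  => shift [0.0012, 0.011, 0.0018] turn -0.0
```

```bash
python3 -m inch '[[0.0854,0,0.011,0.002,0],[0.0854,0,0.011,0.002,0],[0.0854,0,0.011,0.002,0],[0.0854,0,0.011,0.002,0]]'
python3 - <<'E'
from h import *
c=manip.read_camera("wrist"); t=manip.read_camera("top"); s=manip.read_camera("side")
a=np.hstack([cv2.resize(x["frame"][:,:,::-1],(400,300),interpolation=cv2.INTER_AREA) for x in (c,s)]); cv2.imwrite("pics/w1.png",a)
np.save("w1.npy",c["frame"]); np.save("s1.npy",s["frame"])
go(.4937,.1206,.140,-9.5); print(np.round(c["extrinsics"],3).tolist(),c["camera_matrix"][0])
E
```

```text
time_s: 2.25
ee_pos: [0.4936, 0.1174, 0.304]
orientation: [0.705, 0.059, 0.705, -0.059]
contact_force: [-0.4, 0.1, 0.3]
width: 0.0853
t 2.4 tcp [0.4936 0.118  0.3041] jaw -9.6 tiltx -1.0 w 0.0858 F [-0.5  0.7  0.2] q7 -0.66  => shift [0.1641, 0.0026, -0.0004] turn -0.1
[[0.986, -0.159, -0.051, 0.506], [-0.167, -0.94, -0.296, 0.192], [-0.001, 0.3, -0.954, 0.375], [0.0, 0.0, 0.0, 1.0]] [406.24214328   0.         320.66807787]
```

View pics/w1.png

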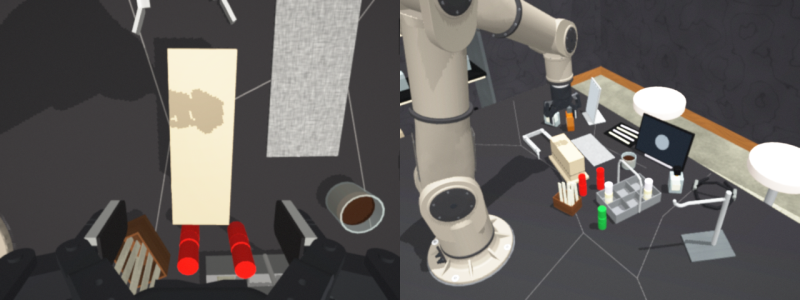

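Wrist view (400x300 half): lid top corners at ≈(168,48),(237,50),(231,225),(172,223), between the finger lines. Side half: hook stand at (700,220), caddy at (630,200).

Run:
```python
from h import *
c=manip.read_camera("wrist"); f=c["frame"]; hsv=cv2.cvtColor(f,cv2.COLOR_RGB2HSV)
m=(hsv[...,0]>12)&(hsv[...,0]<35)&(hsv[...,2]>120)&(hsv[...,1]>10)&(hsv[...,1]<90); m[:, :200]=0; m[:,420:]=0; m[370:]=0
mm=cv2.morphologyEx(m.astype(np.uint8),cv2.MORPH_CLOSE,np.ones((9,9)))
k=max(cv2.findContours(mm,0,1)[0],key=cv2.contourArea); q=cv2.approxPolyDP(k,8,True)[:,0]; print(q.tolist())
w=ray(c,q,.114); print(w.round(4).tolist()); 
o=cv2.minAreaRect((w[:,:2]*1000).astype(np.float32)); print(o)
```

```text
[[268, 78], [276, 359], [365, 360], [380, 81]]
[[0.4792, 0.2214, 0.114], [0.4457, 0.0325, 0.114], [0.5102, 0.0208, 0.114], [0.5446, 0.2087, 0.114]]
((494.822998046875, 121.07658386230469), (191.7995147705078, 66.69046783447266), 79.70045471191406)
```

Wrist measurement: centre (0.4948, 0.1211), 191.8x66.7 mm at 79.7°, which agrees with the given size. Descending.

```bash
python3 -m inch '[[0.0854,0.05,0.002,0,0.8],[0.0854,0.11,0.002,0,0.8],[0.0854,0.11,0.002,0,0.8],[0.0854,0.11,0.002,0,0.8]]'
python3 - <<'E'
from h import *
go(.4948,.1211,.140,-10.3)
E
```

```text
time_s: 2.95
ee_pos: [0.4947, 0.1211, 0.1958]
orientation: [0.705, 0.064, 0.704, -0.063]
contact_force: [0.0, -0.1, 0.5]
width: 0.0853
t 2.95 tcp [0.4947 0.1211 0.1958] jaw -10.3 tiltx -1.0 w 0.0853 F [ 0.  -0.1  0.5] q7 -0.79  => shift [0.0558, -0.0, 0.0] turn -0.0
```

```bash
python3 -m inch '[[0.0854,0.03,0,0,0],[0.0854,0.054,0,0,0],[0.0854,0.054,0,0,0],[0.06,0.054,0,0,0],[0.06,0.054,0,0,0],[0.06,0.054,0,0,0],[0.06,0.054,0,0,0]]' 40
python3 - <<'E'
from h import *
go(.4866,.1450,.140,-3.7)
E
```

```text
time_s: 3.82
ee_pos: [0.4951, 0.121, 0.1421]
orientation: [0.705, 0.064, 0.703, -0.063]
contact_force: [-1.9, -0.9, 9.4]
width: 0.0657
t 3.83 tcp [0.4951 0.121  0.1421] jaw -10.3 tiltx -1.0 w 0.0657 F [-1.9 -0.9  9.4] q7 -0.86  => shift [0.0021, 0.0221, -0.0126] turn -6.6
```

```bash
python3 -m inch '[[0.06,0,0.002,-0.003,-1.6],[0.06,0,0.003,-0.005,-3.3],[0.06,0,0.005,-0.008,-5],[0.06,0,0.0072,-0.0109,-6.6],[0.06,0,0.0072,-0.0109,-6.6],[0.06,0,0.0072,-0.0109,-6.6]]'
python3 - <<'E'
from h import *
go(.4979,.3189,.142,-3.7)
c=manip.read_camera("wrist"); cv2.imwrite("pics/w2.png",c["frame"][:,:,::-1])
E
```

```text
time_s: 4.58
ee_pos: [0.4861, 0.13, 0.1421]
orientation: [0.708, 0.023, 0.705, -0.023]
contact_force: [1.9, -1.1, 7.2]
width: 0.0659
t 4.58 tcp [0.4861 0.13   0.1421] jaw -3.7 tiltx -1.0 w 0.0659 F [ 1.9 -1.1  7.2] q7 -0.78  => shift [0.0003, 0.1892, -0.0005] turn -0.0
```

View pics/w2.png

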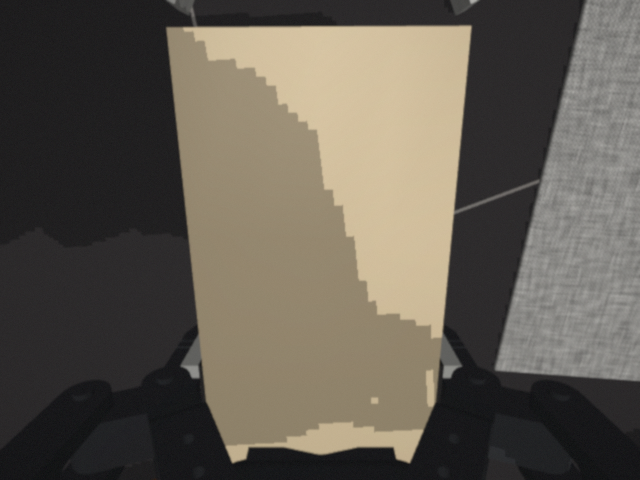

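The lid sits square in the jaws, with far edge (168..470, 26). The holder's flares at (185,5) and (460,5) are centred on it. Sliding in.

```bash
python3 -m inch '[[0.06,0,0.015,0,0],[0.06,0,0.03,0,0],[0.06,0,0.045,0,0],[0.06,0,0.06,0,0],[0.06,0,0.075,0,0],[0.06,0,0.09,0,0],[0.06,0,0.105,0,0],[0.06,0,0.12,0,0],[0.06,0,0.135,0,0],[0.06,0,0.15,0,0]]'
python3 - <<'E'
from h import *
go(.4979,.3189,.142,-3.7)
E
```

```text
time_s: 5.88
ee_pos: [0.4955, 0.2788, 0.1421]
orientation: [0.708, 0.023, 0.706, -0.024]
contact_force: [0.3, -9.4, 12.8]
width: 0.0658
t 5.88 tcp [0.4955 0.2788 0.1421] jaw -3.8 tiltx -1.0 w 0.0658 F [ 0.3 -9.4 12.8] q7 -1.03  => shift [0.0001, 0.0402, -0.0003] turn -0.1
```

```bash
python3 -m inch '[[0.06,0,0.01,0,0],[0.06,0,0.02,0,0],[0.06,0,0.028,0,0],[0.06,0,0.034,0,0],[0.06,0,0.038,0,0],[0.06,0,0.041,0,0],[0.06,0,0.041,0,0]]'
python3 - <<'E'
from h import *
go(.4979,.3189,.142,-3.7)
c=manip.read_camera("side"); cv2.imwrite("pics/s2.png",cv2.resize(c["frame"][60:300,180:500,::-1],(800,600),interpolation=cv2.INTER_CUBIC))
E
```

```text
time_s: 6.75
ee_pos: [0.498, 0.32, 0.1421]
orientation: [0.708, 0.023, 0.706, -0.023]
contact_force: [1.5, -5.4, 8.3]
width: 0.0658
t 6.75 tcp [0.498  0.32   0.1421] jaw -3.8 tiltx -1.0 w 0.0658 F [ 1.5 -5.4  8.3] q7 -1.09  => shift [0.0001, -0.0011, -0.0001] turn -0.1
```

View pics/s2.png

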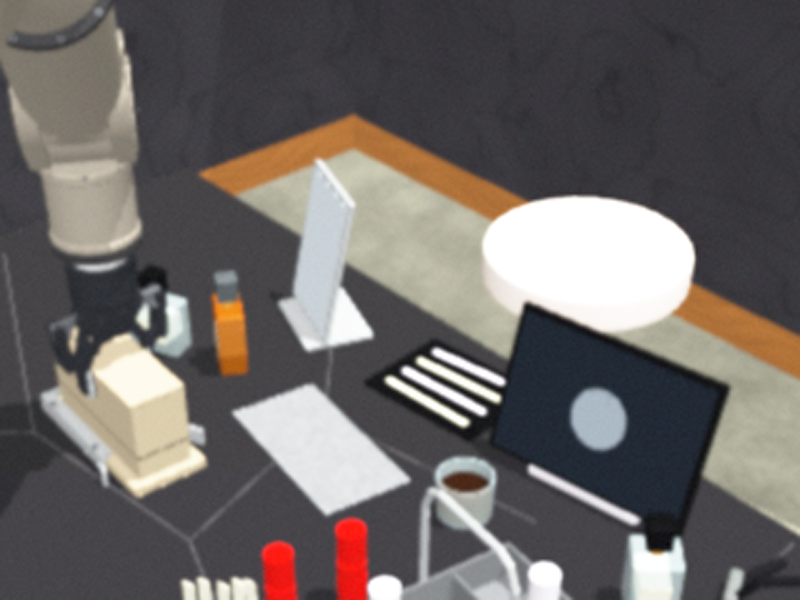

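The coffret is between the rails, with the plinth protruding from the mouth as it should at home. Feeling for the end stop.

```bash
python3 -m inch '[[0.06,0,0.002,0,0],[0.06,0,0.003,0,0],[0.06,0,0.003,0,0]]'; python3 -m inch '[[0.06,0,0.002,0,0],[0.06,0,0.003,0,0],[0.06,0,0.003,0,0]]'
```

```text
time_s: 7.18
ee_pos: [0.4982, 0.3215, 0.1421]
orientation: [0.707, 0.023, 0.706, -0.024]
contact_force: [-3.7, -15.1, 17.3]
width: 0.0655
time_s: 7.55
ee_pos: [0.4986, 0.3231, 0.1422]
orientation: [0.707, 0.022, 0.706, -0.026]
contact_force: [-4.5, -25.0, 24.2]
width: 0.0654
```

Against the stop at 25 N. I'll relax the push, raise the grip force and draw the lid straight up.

```bash
python3 -m inch '[[0.06,0,-0.003,0,0],[0.06,0,-0.003,0,0],[0.06,0,-0.003,0,0]]' 70; python3 -m inch '[[0.06,-0.008,0,0,0],[0.06,-0.016,0,0,0],[0.06,-0.024,0,0,0],[0.06,-0.032,0,0,0],[0.06,-0.04,0,0,0],[0.06,-0.048,0,0,0],[0.06,-0.056,0,0,0],[0.06,-0.064,0,0,0],[0.06,-0.08,0,0,0],[0.06,-0.1,0,0,0],[0.06,-0.13,0,0,0]]'
python3 - <<'E'
from h import *
go(.6554,.1581,.250,-8.5)
t=manip.read_camera("side");w=manip.read_camera("wrist"); a=np.hstack([cv2.resize(t["frame"][60:300,180:500,::-1],(400,300)),cv2.resize(w["frame"][:,:,::-1],(400,300))]); cv2.imwrite("pics/l1.png",a)
E
```

```text
time_s: 7.92
ee_pos: [0.4984, 0.3228, 0.1423]
orientation: [0.708, 0.023, 0.706, -0.023]
contact_force: [-0.7, -7.4, 11.6]
width: 0.0653
time_s: 9.3
ee_pos: [0.4968, 0.3234, 0.2714]
orientation: [0.707, 0.023, 0.707, -0.023]
contact_force: [-0.5, -0.2, -1.5]
width: 0.0652
t 9.3 tcp [0.4968 0.3234 0.2714] jaw -3.7 tiltx -1.0 w 0.0652 F [-0.5 -0.2 -1.5] q7 -0.99  => shift [0.0214, -0.1547, 0.1689] turn 4.8
```

View pics/l1.png

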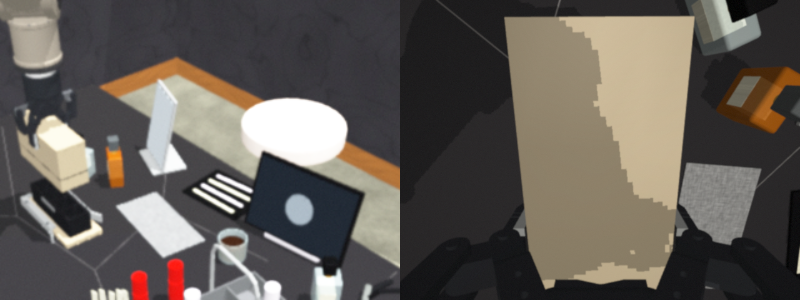

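The lid is free: weight -1.5 N on the wrist, with the base left home in the rails. Carrying it to the pad.

```bash
python3 -m inch '[[0.06,-0.02,-0.05,0,0],[0.06,-0.02,-0.1,0,2],[0.06,-0.02,-0.1547,0,4.8],[0.06,-0.02,-0.1547,0.055,4.8],[0.06,-0.02,-0.1547,0.11,4.8],[0.06,-0.02,-0.1547,0.1689,4.8],[0.06,-0.02,-0.1547,0.1689,4.8],[0.06,-0.02,-0.1547,0.1689,4.8],[0.06,0.03,-0.1547,0.1689,4.8],[0.06,0.08,-0.1547,0.1689,4.8],[0.06,0.08,-0.1547,0.1689,4.8]]'
python3 - <<'E'
from h import *
go(.6554,.1581,.133,-8.5)
E
```

```text
time_s: 10.78
ee_pos: [0.6531, 0.1577, 0.1875]
orientation: [0.703, 0.051, 0.707, -0.053]
contact_force: [-0.5, 0.5, -0.4]
width: 0.065
t 10.78 tcp [0.6531 0.1577 0.1875] jaw -8.4 tiltx -1.0 w 0.065 F [-0.5  0.5 -0.4] q7 -0.75  => shift [0.0545, 0.0009, 0.0025] turn 0.1
```

```bash
python3 -m inch '[[0.06,0.025,0,0.002,0],[0.06,0.045,0,0.002,0],[0.06,0.055,0,0.002,0],[0.06,0.055,0,0.002,0],[0.06,0.055,0,0.002,0]]'; python3 -m inch '[[0.075,0,0,0,0],[0.0854,0,0,0,0],[0.0854,0,0,0,0],[0.0854,-0.03,0,0,0],[0.0854,-0.08,0,0,0],[0.0854,-0.14,0,0,0],[0.0854,-0.16,0,0,0],[0.0854,-0.16,0,0,0]]'
python3 - <<'E'
from h import *
go(.4918,-.1485,.303,83)
s=manip.read_camera("side"); t=manip.read_camera("top"); cv2.imwrite("pics/l2.png",np.hstack([cv2.resize(s["frame"][60:300,180:500,::-1],(400,300)),cv2.resize(t["frame"][160:310,165:365,::-1],(400,300))]))
E
```

```text
time_s: 11.4
ee_pos: [0.6579, 0.1579, 0.1359]
orientation: [0.705, 0.053, 0.705, -0.052]
contact_force: [0.1, -0.2, -1.8]
width: 0.0652
time_s: 12.4
ee_pos: [0.658, 0.1578, 0.2964]
orientation: [0.706, 0.053, 0.704, -0.052]
contact_force: [-0.1, -0.1, -1.4]
width: 0.0852
t 12.4 tcp [0.658  0.1578 0.2964] jaw -8.5 tiltx -1.0 w 0.0852 F [-0.1 -0.1 -1.4] q7 -0.69  => shift [-0.0071, -0.3276, -0.119] turn 88.5
```

View pics/l2.png

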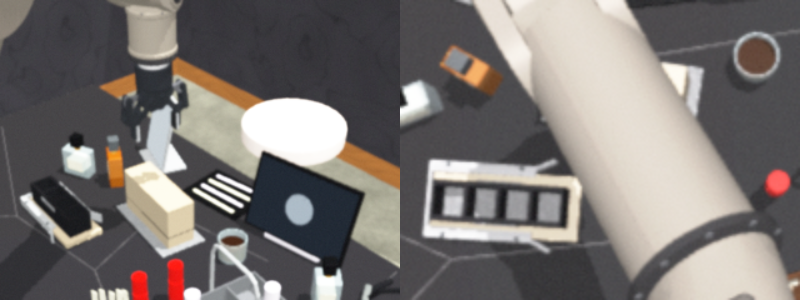

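The lid stands on the pad (half-image (160,210)), and the coffret is open and home with four compartments visible at full-frame (192..240, 262). Moving above the near bottle and measuring the coffret and caps meanwhile.

```bash
python3 -m inch '[[0.05,-0.01,-0.06,-0.02,0],[0.05,-0.01,-0.12,-0.04,0],[0.05,-0.01,-0.18,-0.06,0],[0.05,-0.01,-0.24,-0.085,0],[0.05,-0.01,-0.3276,-0.119,0],[0.05,-0.01,-0.3276,-0.119,0],[0.05,-0.01,-0.3276,-0.119,0],[0.05,-0.01,-0.3276,-0.119,0],[0.05,-0.01,-0.3276,-0.119,0]]'
python3 - <<'E'
from h import *
go(.4918,-.1485,.303,-7.2)
w=manip.read_camera("wrist"); t=manip.read_camera("top"); s=manip.read_camera("side")
np.save("t3.npy",t["frame"]); np.save("s3.npy",s["frame"])
cv2.imwrite("pics/b1.png",np.hstack([cv2.resize(w["frame"][:,:,::-1],(400,300)),cv2.resize(t["frame"][185:335,165:365,::-1],(400,300),interpolation=cv2.INTER_CUBIC)]))
print(proj(w,[[.4918,-.1485,.099],[.6169,-.2315,.099]]).round(0).tolist())
E
```

```text
time_s: 13.62
ee_pos: [0.4918, -0.1475, 0.3044]
orientation: [0.705, 0.052, 0.705, -0.052]
contact_force: [1.0, 0.1, 0.5]
width: 0.0498
t 13.62 tcp [ 0.4918 -0.1475  0.3044] jaw -8.4 tiltx -1.0 w 0.0498 F [1.  0.1 0.5] q7 -0.08  => shift [0.0014, -0.001, 0.0001] turn -1.2
[[321.0, 234.0], [502.0, 316.0]]
```

View pics/b1.png

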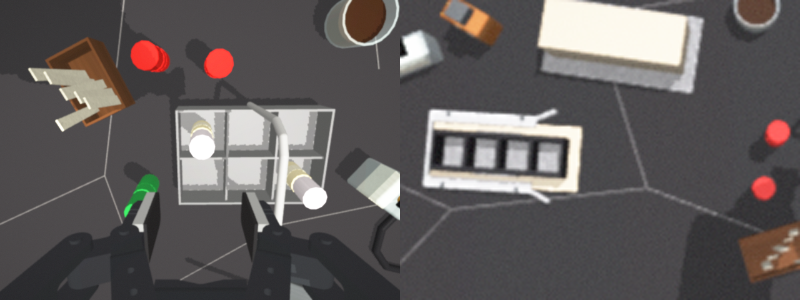

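Wrist half: caps at (202,145) and (314,197), matching the projections. Right half: coffret open and home, compartments at crop x 453–550, plinth end at crop x 581. Computing the coffret centre.

Run:
```python
from h import *
t=manip.read_camera("top"); f=t["frame"]; hsv=cv2.cvtColor(f,cv2.COLOR_RGB2HSV); V=hsv[...,2]
r=ray(t,[(255.5,247.5),(254.3,280.5)],.012); print("plinth end",r.round(4).tolist()); a=np.array([.0645,.998,0]); print("ctr", (r.mean(0)+.1055*a).round(4))
m=np.zeros(V.shape,np.uint8); m[250:275,184:250]=1; n,l,st,ce=cv2.connectedComponentsWithStats(((V>60)&(m>0)).astype(np.uint8))
k=[i for i in range(1,n) if 60<st[i,4]<260]
for i in k: print(st[i],ce[i].round(1),ray(t,ce[i],.012).round(4))
w=manip.read_camera("wrist"); g=cv2.cvtColor(w["frame"],cv2.COLOR_RGB2HSV); n,l,st,ce=cv2.connectedComponentsWithStats(((g[...,2]>240)&(g[...,1]<12)).astype(np.uint8))
for i in range(1,n):
    if st[i,4]>300: print("cap",st[i],ray(w,ce[i],.099).round(4))
```

```text
plinth end [[0.5368, 0.2136, 0.012], [0.443, 0.2158, 0.012]]
ctr [0.4967 0.32   0.012 ]
cap [ 303  215   41   40 1273] [[ 0.4927 -0.1494  0.099 ]]
cap [ 443  215   18  144 1081] [[ 0.5811 -0.2017  0.099 ]]
cap [601 284  39  48 872] [[ 0.7065 -0.2413  0.099 ]]
cap [ 485  299   38   34 1027] [[ 0.6177 -0.2321  0.099 ]]
```

```bash
python3 -m inch '[[0.05,0.05,-0.001,0,0],[0.05,0.1,-0.001,0,0],[0.05,0.14,-0.001,0,0],[0.05,0.171,-0.001,0,0],[0.05,0.171,-0.001,0,0],[0.05,0.171,-0.001,0,0],[0.02,0.171,-0.001,0,0],[0.02,0.171,-0.001,0,0],[0.02,0.171,-0.001,0,0]]' 30
python3 - <<'E'
from h import *
go(.4923,-.149,.133,-7.2)
E
```

```text
time_s: 15.0
ee_pos: [0.492, -0.1499, 0.1352]
orientation: [0.706, 0.052, 0.704, -0.053]
contact_force: [0.2, 0.5, 9.5]
width: 0.0286
t 15.0 tcp [ 0.492  -0.1499  0.1352] jaw -8.5 tiltx -1.0 w 0.0286 F [0.2 0.5 9.5] q7 -0.23  => shift [0.0022, 0.0009, 0.0001] turn -1.3
```

```bash
python3 -m inch '[[0.02,-0.04,0,0,0],[0.02,-0.1,0,0,0],[0.02,-0.16,0,0,0],[0.02,-0.16,0.06,-0.008,0],[0.02,-0.16,0.12,-0.016,-1],[0.02,-0.16,0.18,-0.025,-2],[0.02,-0.16,0.24,-0.033,-3],[0.02,-0.16,0.3,-0.041,-4.8],[0.02,-0.16,0.36,-0.049,-4.8],[0.02,-0.16,0.42,-0.057,-4.8],[0.02,-0.16,0.46,-0.063,-4.8],[0.02,-0.16,0.4879,-0.0667,-4.8]]'
python3 -m inch '[[0.02,0,0,0,0],[0.02,0,0,0,0],[0.02,0,0,0,0]]'
python3 - <<'E'
from h import *
go(.4982,.3425,.145,-3.7)
t=manip.read_camera("side"); w=manip.read_camera("wrist"); cv2.imwrite("pics/b2.png",np.hstack([cv2.resize(w["frame"][:,:,::-1],(400,300)),cv2.resize(t["frame"][60:300,180:500,::-1],(400,300))]))
E
```

```text
time_s: 16.5
ee_pos: [0.4969, 0.3448, 0.2945]
orientation: [0.707, 0.023, 0.707, -0.022]
contact_force: [0.7, 0.1, -1.5]
width: 0.0283
time_s: 16.88
ee_pos: [0.4978, 0.3416, 0.2942]
orientation: [0.707, 0.023, 0.707, -0.024]
contact_force: [-0.1, 0.3, -1.5]
width: 0.0283
t 16.88 tcp [0.4978 0.3416 0.2942] jaw -3.8 tiltx -1.0 w 0.0283 F [-0.1  0.3 -1.5] q7 -1.03  => shift [0.1492, 0.001, 0.0002] turn -0.1
```

View pics/b2.png

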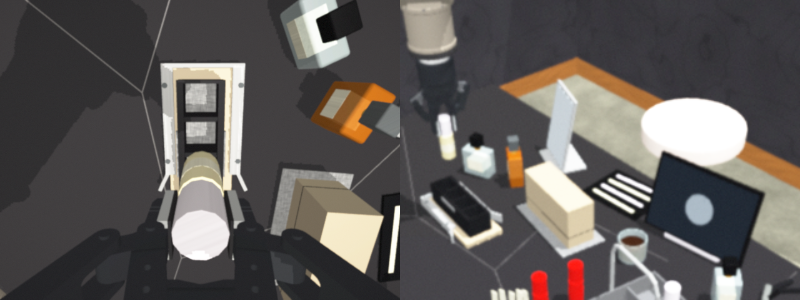

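The bottle is held upright; two compartment floors are visible at wrist half (202,97) and (202,133). Checking them against the target.

Run:
```python
from h import *
w=manip.read_camera("wrist"); g=cv2.cvtColor(w["frame"],cv2.COLOR_RGB2GRAY); m=np.zeros_like(g); m[120:238,285:365]=1
n,l,st,ce=cv2.connectedComponentsWithStats(((g>90)&(m>0)).astype(np.uint8))
for i in range(1,n):
    if st[i,4]>200: print(st[i],ce[i].round(0),ray(w,ce[i],.012).round(4))
h=np.array([.4967,.320,.012]); a=np.array([.0645,.998,0])
print(proj(w,[h+k*a for k in(.0675,.0225,-.0225)]).round(0).tolist(), "plinth far px",proj(w,h+.1055*a).round(0))
```

```text
[ 285  120   80  118 1328] [344. 156.] [[0.5201 0.387  0.012 ]]
[ 296  133   50   46 2240] [321. 156.] [[0.501  0.3885 0.012 ]]
[ 297  194   48   36 1665] [321. 212.] [[0.4977 0.3399 0.012 ]]
[[321.0, 157.0], [321.0, 209.0], [321.0, 257.0]] plinth far px [[321. 110.]]
```

Agrees within 1–2 mm. Lowering and releasing.

```bash
python3 -m inch '[[0.02,0.05,0.001,0,0],[0.02,0.09,0.001,0,0],[0.02,0.11,0.001,0,0],[0.02,0.13,0.001,0,0],[0.02,0.142,0.001,0,0],[0.02,0.1475,0.001,0,0],[0.02,0.1475,0.001,0,0],[0.02,0.1475,0.001,0,0]]'
python3 - <<'E'
from h import *
go(.4982,.3425,.145,-3.7)
E
```

```text
time_s: 18.02
ee_pos: [0.4978, 0.344, 0.1471]
orientation: [0.707, 0.023, 0.706, -0.023]
contact_force: [-0.1, -0.4, -0.1]
width: 0.0285
t 18.02 tcp [0.4978 0.344  0.1471] jaw -3.7 tiltx -1.0 w 0.0285 F [-0.1 -0.4 -0.1] q7 -1.15  => shift [0.0021, -0.0015, 0.0005] turn -0.0
```

```bash
python3 -m inch '[[0.02,0.0015,0,0,0],[0.02,0.0025,0,0,0],[0.02,0.0025,0,0,0],[0.05,0.0025,0,0,0],[0.05,0.0025,0,0,0],[0.05,-0.03,0,0,0],[0.05,-0.08,0,0,0],[0.05,-0.14,0,0,0],[0.05,-0.19,0,0,0],[0.05,-0.19,0,0,0]]'
python3 - <<'E'
from h import *
go(.6173,-.2318,.330,-7.2)
E
```

```text
time_s: 19.27
ee_pos: [0.4983, 0.3448, 0.3405]
orientation: [0.709, 0.024, 0.705, -0.022]
contact_force: [0.8, 0.2, -0.2]
width: 0.0502
t 19.27 tcp [0.4983 0.3448 0.3405] jaw -3.7 tiltx -1.0 w 0.0502 F [ 0.8  0.2 -0.2] q7 -1.01  => shift [0.0093, -0.5677, 0.1561] turn 3.5
```

```bash
python3 -m inch '[[0.05,0,-0.06,0.015,0],[0.05,0,-0.12,0.03,0],[0.05,0,-0.18,0.046,1],[0.05,0,-0.24,0.062,2],[0.05,0,-0.3,0.078,3.5],[0.05,0,-0.36,0.094,3.5],[0.05,0,-0.42,0.11,3.5],[0.05,0,-0.48,0.126,3.5],[0.05,0,-0.54,0.145,3.5],[0.05,0,-0.5677,0.1561,3.5],[0.05,0,-0.5677,0.1561,3.5],[0.05,0,-0.5677,0.1561,3.5]]'
python3 - <<'E'
from h import *
go(.6173,-.2318,.133,-7.2)
t=manip.read_camera("side"); w=manip.read_camera("wrist"); cv2.imwrite("pics/b3.png",np.hstack([cv2.resize(w["frame"][:,:,::-1],(400,300)),cv2.resize(t["frame"][60:300,180:500,::-1],(400,300))]))
print(proj(w,[.6173,-.2318,.099]).round(0))
E
```

```text
time_s: 20.78
ee_pos: [0.6165, -0.2318, 0.3357]
orientation: [0.705, 0.044, 0.706, -0.044]
contact_force: [-0.0, 1.3, 0.7]
width: 0.0504
t 20.77 tcp [ 0.6165 -0.2318  0.3357] jaw -7.2 tiltx -1.0 w 0.0504 F [-0.   1.3  0.7] q7 -0.03  => shift [0.2027, -0.0, 0.001] turn 0.0
[[322. 222.]]
```

View pics/b3.png

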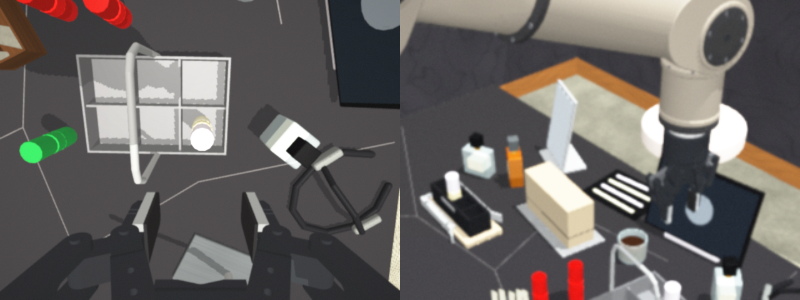

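Bottle 1 stands in the coffret (right half, (453,185)). The second cap is at wrist half (202,137), matching the projection. Descending.

```bash
python3 -m inch '[[0.05,0.05,0,0.001,0],[0.05,0.1,0,0.001,0],[0.05,0.15,0,0.001,0],[0.05,0.18,0,0.001,0],[0.05,0.202,0,0.001,0],[0.05,0.202,0,0.001,0],[0.05,0.202,0,0.001,0],[0.02,0.202,0,0.001,0],[0.02,0.202,0,0.001,0],[0.02,0.202,0,0.001,0]]' 30
python3 -m inch '[[0.02,-0.04,0,0,0],[0.02,-0.1,0,0,0],[0.02,-0.16,0,0,0],[0.02,-0.21,0,0,0],[0.02,-0.225,0,0,0],[0.02,-0.225,0,0,0]]'
python3 - <<'E'
from h import *
go(.4924,.2526,.350,-3.7)
E
```

```text
time_s: 22.12
ee_pos: [0.6178, -0.233, 0.1355]
orientation: [0.706, 0.044, 0.705, -0.045]
contact_force: [-2.3, 1.6, 6.1]
width: 0.0281
time_s: 22.88
ee_pos: [0.6176, -0.233, 0.3601]
orientation: [0.706, 0.044, 0.705, -0.045]
contact_force: [1.0, -0.3, -2.4]
width: 0.0281
t 22.88 tcp [ 0.6176 -0.233   0.3601] jaw -7.2 tiltx -1.0 w 0.0281 F [ 1.  -0.3 -2.4] q7 -0.03  => shift [0.0096, 0.466, -0.1852] turn -3.5
```

```bash
python3 -m inch '[[0.02,0,0.055,-0.022,0],[0.02,0,0.11,-0.044,0],[0.02,0,0.165,-0.066,-1],[0.02,0,0.22,-0.088,-2],[0.02,0,0.275,-0.11,-3.5],[0.02,0.01,0.33,-0.132,-3.5],[0.02,0.02,0.385,-0.154,-3.5],[0.02,0.03,0.43,-0.172,-3.5],[0.02,0.05,0.466,-0.1852,-3.5],[0.02,0.06,0.466,-0.1852,-3.5],[0.02,0.06,0.466,-0.1852,-3.5],[0.02,0.06,0.466,-0.1852,-3.5]]'
python3 - <<'E'
from h import *
go(.4924,.2526,.145,-3.7)
w=manip.read_camera("wrist"); cv2.imwrite("pics/b4.png",cv2.resize(w["frame"][:,:,::-1],(400,300)))
h=np.array([.4967,.320,.012]); a=np.array([.0645,.998,0])
print(proj(w,[h+k*a for k in(.0675,.0225,-.0225,-.0675)]).round(0).tolist(), "plinth far px",proj(w,h+.1055*a).round(0))
E
```

```text
time_s: 24.38
ee_pos: [0.4927, 0.2515, 0.2993]
orientation: [0.707, 0.023, 0.707, -0.024]
contact_force: [0.3, -0.1, -0.5]
width: 0.0281
t 24.38 tcp [0.4927 0.2515 0.2993] jaw -3.8 tiltx -1.0 w 0.0281 F [ 0.3 -0.1 -0.5] q7 -0.88  => shift [0.1543, 0.0012, -0.0004] turn -0.1
[[320.0, 40.0], [320.0, 100.0], [321.0, 156.0], [321.0, 207.0]] plinth far px [[320. -15.]]
```

View pics/b4.png

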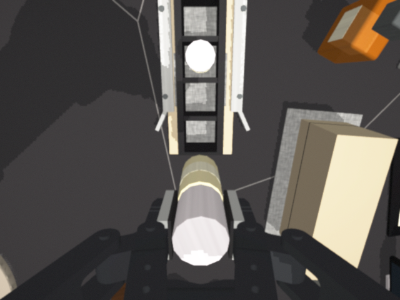

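Floors at half (201,97) and (201,130) match the projected (160,78)/(160,103)·1.25 positions within a pixel or two. Lowering bottle 2.

```bash
python3 -m inch '[[0.02,0.05,0.001,0,0],[0.02,0.09,0.001,0,0],[0.02,0.115,0.001,0,0],[0.02,0.135,0.001,0,0],[0.02,0.146,0.001,0,0],[0.02,0.154,0.001,0,0],[0.02,0.154,0.001,0,0],[0.02,0.154,0.001,0,0]]'
python3 - <<'E'
from h import *
go(.4924,.2526,.145,-3.7)
E
python3 -m inch '[[0.02,0.001,0,0,0],[0.02,0.001,0,0,0],[0.05,0.001,0,0,0],[0.05,0.001,0,0,0],[0.05,-0.03,0,0,0],[0.05,-0.08,0,0,0],[0.05,-0.14,0,0,0],[0.05,-0.19,0,0,0],[0.05,-0.2,0,0,0]]'
python3 - <<'E'
from h import *
# caddy handle from the wrist-independent views: top camera, bar at z=.17
t=manip.read_camera("top"); s=manip.read_camera("side"); np.save("t5.npy",t["frame"]); np.save("s5.npy",s["frame"])
B=np.array([.5548,-.1905]); ang=np.radians(-7.2); x=np.array([np.cos(ang),np.sin(ang)]); y=np.array([-x[1],x[0]])
P=[[*(B+k*y),.17] for k in(-.045,0,.045)]
print("bar ends world",np.round(P,4).tolist()); print("top",proj(t,P).round(1).tolist(),"side",proj(s,P).round(1).tolist())
u=np.array([.834,-.551]); S=np.array([.517,-.457])
H=[[*(S-.024*u),.247],[*S,.22],[*(S+.14*u),.225],[*(S+.14*u),0.008]]
print("hook top",proj(t,H).round(1).tolist(),"side",proj(s,H).round(1).tolist())
im=np.hstack([cv2.resize(t["frame"][180:300,360:560,::-1],(800,480),interpolation=cv2.INTER_CUBIC)[:,:400*2]]); cv2.imwrite("pics/h1t.png",im)
cs=cv2.resize(s["frame"][160:300,300:520,::-1],None,fx=2.7,fy=2.7,interpolation=cv2.INTER_CUBIC)
ct=cv2.resize(t["frame"][185:285,365:565,::-1],None,fx=2.97,fy=2.97,interpolation=cv2.INTER_CUBIC); print(cs.shape,ct.shape)
cv2.imwrite("pics/h1.png",cv2.resize(np.vstack([cs[:,:594],ct[:,:594]])[:675],None,fx=.88,fy=.88))
E
```

```text
time_s: 25.42
ee_pos: [0.4927, 0.2538, 0.1461]
orientation: [0.707, 0.023, 0.706, -0.023]
contact_force: [0.2, -0.2, -0.4]
width: 0.0283
t 25.43 tcp [0.4927 0.2538 0.1461] jaw -3.7 tiltx -1.0 w 0.0283 F [ 0.2 -0.2 -0.4] q7 -1.04  => shift [0.0011, -0.0012, -0.0002] turn -0.0
time_s: 26.55
ee_pos: [0.4931, 0.2543, 0.3489]
orientation: [0.708, 0.024, 0.705, -0.022]
contact_force: [0.3, -0.7, -0.6]
width: 0.0502
bar ends world [[0.5492, -0.2351, 0.17], [0.5548, -0.1905, 0.17], [0.5604, -0.1459, 0.17]]
top [[423.2, 237.8], [405.4, 235.6], [387.7, 233.4]] side [[378.7, 278.8], [366.4, 267.6], [354.7, 256.8]]
hook top [[518.6, 256.7], [519.7, 249.0], [550.9, 200.6], [517.6, 213.6]] side [[441.0, 318.2], [451.9, 327.2], [525.6, 318.6], [503.3, 390.4]]
(378, 594, 3) (297, 594, 3)
```

View pics/h1.png

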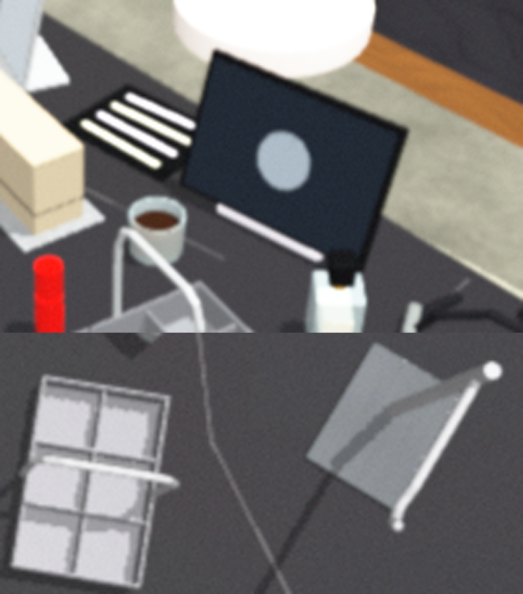

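The caddy handle is in the top panel at (40,460)–(178,484), the hook tip at (397,524) and the post top at (490,371). Refining bar and hook by triangulation from masks.

Run:
```python
from h import *
t=manip.read_camera("top"); s=manip.read_camera("side"); w=manip.read_camera("wrist")
T=cv2.cvtColor(t["frame"],cv2.COLOR_RGB2HSV); 
for u in (386,392,398,404,410,416,422):
    col=T[228:250,u,2].astype(float); 
    g=col-np.median(col); i=int(np.argmax(np.convolve(col,[1,1,1],'same')[1:-1]))+1; k=slice(max(i-3,0),i+4); wt=np.clip(col[k]-180,0,None); v=(wt*np.arange(k.start,k.stop)).sum()/max(wt.sum(),1)+228; print("bar",u,round(v,1),ray(t,(u,v),.17).round(4)[0][:2])
S=cv2.cvtColor(s["frame"],cv2.COLOR_RGB2HSV); m=np.zeros(S.shape[:2],np.uint8); m[295:400,425:545]=1
mm=((S[...,2]>150)&(m>0)).astype(np.uint8); n,l,st,ce=cv2.connectedComponentsWithStats(mm)
for i in range(1,n):
    if st[i,4]>40:
        ys,xs=np.nonzero(l==i); print("side blob",st[i],"left",xs.min(),ys[xs==xs.min()].mean(),"top",ys.min(),xs[ys==ys.min()].mean(),"right",xs.max(),"bottom",ys.max(),xs[ys==ys.max()].mean())
m[:]=0; m[190:265,505:560]=1; mm=((T[...,2]>150)&(m>0)).astype(np.uint8); n,l,st,ce=cv2.connectedComponentsWithStats(mm)
for i in range(1,n):
    if st[i,4]>30:
        ys,xs=np.nonzero(l==i); print("top blob",st[i],[(v,round(xs[ys==v].mean(),1),int((ys==v).sum())) for v in range(ys.min(),ys.max()+1,4)],ys.max(),xs[ys==ys.max()].mean())
cv2.imwrite("pics/h2.png",np.hstack([cv2.resize(s["frame"][295:405,420:550,::-1],(520,440),interpolation=cv2.INTER_CUBIC)]))
```

```text
bar 386 243.0 [ 0.536  -0.1413]
bar 392 234.8 [ 0.5568 -0.1567]
bar 398 235.2 [ 0.5557 -0.1718]
bar 404 236.7 [ 0.5518 -0.1868]
bar 410 237.8 [ 0.5491 -0.2019]
bar 416 238.7 [ 0.5468 -0.2169]
bar 422 239.3 [ 0.5454 -0.232 ]
side blob [431 295  22  14 276] left 431 302.5 top 295 442.0 right 452 bottom 308 443.0
side blob [533 302   6  15  70] left 533 311.4 top 302 536.0 right 538 bottom 316 535.0
side blob [ 436  305   95   95 2643] left 436 321.0 top 305 525.0 right 530 bottom 399 495.0
top blob [505 191  20  24 279] [(191, np.float64(509.5), 4), (195, np.float64(511.6), 14), (199, np.float64(513.8), 18), (203, np.float64(513.4), 17), (207, np.float64(513.0), 17), (211, np.float64(509.7), 6)] 214 508.0
top blob [550 196   7   7  40] [(196, np.float64(553.0), 3), (200, np.float64(553.0), 7)] 202 552.5
top blob [515 203  33  58 402] [(203, np.float64(546.0), 1), (207, np.float64(545.0), 5), (211, np.float64(540.4), 8), (215, np.float64(533.8), 13), (219, np.float64(529.4), 16), (223, np.float64(531.8), 6), (227, np.float64(533.0), 5), (231, np.float64(529.7), 7), (235, np.float64(528.0), 5), (239, np.float64(525.5), 6), (243, np.float64(523.5), 6), (247, np.float64(520.0), 7), (251, np.float64(518.0), 5), (255, np.float64(516.5), 4), (259, np.float64(516.5), 4)] 260 516.5
top blob [505 230  10  15  36] [(230, np.float64(511.5), 2), (234, np.float64(509.2), 4), (238, np.float64(507.0), 3), (242, np.float64(506.0), 2)] 244 505.5
```

View pics/h2.png

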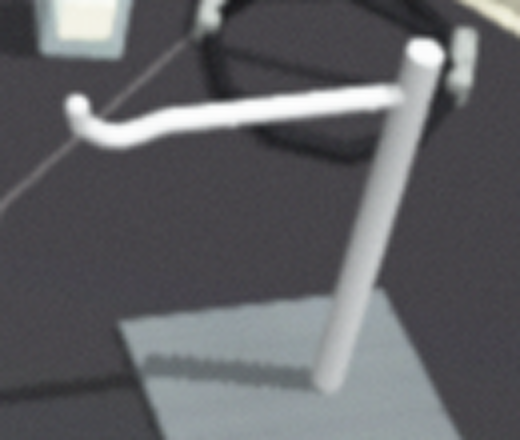

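Side crop (4x, origin (420,295)): hook tip (77,104), dip (118,135), post foot (328,382), post top (425,50). Triangulating.

Run:
```python
from h import *
t=manip.read_camera("top"); s=manip.read_camera("side")
def tri(a,b):
    A=[];r=[]
    for c,p in((t,a),(s,b)):
        o=np.asarray(c["extrinsics"])[:3,3]; d=ray(c,p,0)[0]-o; d/=np.linalg.norm(d); M=np.eye(3)-np.outer(d,d); A.append(M); r.append(M@o)
    x=np.linalg.lstsq(np.vstack(A),np.hstack(r),rcond=None)[0]; return x.round(4),np.linalg.norm(np.vstack(A)@x-np.hstack(r)).round(4)
tip=tri((516.5,258.5),(439.3,320.5)); post=tri((553,199),(526.3,307)); print("tip",tip,"post top",post)
pb=ray(s,(502,390.5),.008); print("post base",pb)
w=ray(s,(449.5,328.3),.222)[0]; print("dip from side @.222",w)
w2=ray(t,[(520,247),(525.5,239),(533,227)],.224); print("arm top",w2.round(4).tolist())
for P in (post[0],pb[0]): 
    d=P-tip[0]; print("dir",np.degrees(np.arctan2(d[1],d[0])),np.hypot(*d[:2]))
```

```text
tip (array([ 0.4939, -0.4417,  0.2411]), np.float64(0.0017)) post top (array([ 0.6337, -0.5284,  0.2508]), np.float64(0.001))
post base [[ 0.63148811 -0.53243509  0.008     ]]
dip from side @.222 [ 0.50988511 -0.45688875  0.222     ]
arm top [[0.5215, -0.4564, 0.224], [0.5408, -0.4702, 0.224], [0.5698, -0.4892, 0.224]]
dir -31.80601729488798 0.16450206685631646
dir -33.40361141581425 0.16481306151485567
```

Tip-to-post measures 164.5 mm (expected 164), giving seat (0.5145, -0.4548) at heading -32.7°. I'll grip the bar 30 mm off its middle, clear of the hook's bar.

```bash
python3 - <<'E'
from h import *
go(.5568,-.161,.33,-7.2)
E
python3 -m inch '[[0.04,0.005,-0.06,0.012,0],[0.04,0.01,-0.12,0.024,0],[0.04,0.015,-0.18,0.036,1],[0.04,0.019,-0.24,0.05,2],[0.04,0.019,-0.3,0.063,3.5],[0.04,0.019,-0.36,0.077,3.5],[0.04,0.019,-0.4186,0.0903,3.5],[0.04,0.019,-0.4186,0.0903,3.5],[0.04,0.019,-0.4186,0.0903,3.5],[0.04,0.019,-0.4186,0.0903,3.5]]'
python3 - <<'E'
from h import *
go(.5568,-.161,.224,-7.2)
w=manip.read_camera("wrist"); g=cv2.cvtColor(w["frame"],cv2.COLOR_RGB2HSV)
B=np.array([.553,-.1908]);y=np.array([.125,.992]); P=np.array([[*(B+k*y),.17] for k in(-.03,0,.03,.04)]); print(proj(w,P).round(0).tolist())
for u,v in proj(w,P):
    v=int(v); 
    if 0<=v<480: r=g[v,max(int(u)-50,0):int(u)+50,2]; print(v,int(u)-50,r[::3].tolist())
E
```

```text
t 26.9 tcp [0.4921 0.2533 0.3441] jaw -3.7 tiltx -1.0 w 0.05 F [-0.2 -0.8  0.2] q7 -0.85  => shift [0.0142, -0.4093, 0.0913] turn 3.5
time_s: 28.15
ee_pos: [0.5555, -0.1686, 0.3262]
orientation: [0.706, 0.044, 0.706, -0.044]
contact_force: [-0.0, -0.0, -0.3]
width: 0.0401
t 28.15 tcp [ 0.5555 -0.1686  0.3262] jaw -7.1 tiltx -1.0 w 0.0401 F [-0.  -0.  -0.3] q7 -0.09  => shift [0.1022, 0.0077, 0.0004] turn 0.1
[[322.0, 334.0], [322.0, 290.0], [322.0, 243.0], [322.0, 226.0]]
334 271 [82, 84, 82, 83, 84, 83, 84, 84, 84, 82, 83, 82, 83, 83, 189, 247, 252, 249, 160, 83, 84, 85, 83, 83, 83, 82, 82, 82, 82, 83, 84, 82, 84, 83]
290 271 [112, 112, 111, 131, 212, 111, 111, 111, 110, 110, 111, 111, 111, 112, 113, 226, 250, 252, 246, 145, 111, 112, 111, 110, 112, 109, 104, 177, 182, 112, 112, 110, 111, 112]
242 271 [169, 168, 167, 167, 167, 134, 217, 225, 225, 225, 225, 225, 225, 226, 226, 211, 205, 221, 220, 222, 222, 228, 227, 226, 179, 166, 166, 136, 136, 227, 228, 227, 227, 228]
225 271 [112, 111, 111, 111, 160, 128, 110, 112, 114, 112, 112, 112, 116, 116, 118, 120, 194, 219, 220, 204, 150, 133, 133, 140, 139, 147, 146, 145, 100, 220, 172, 156, 165, 174]
```

The bar appears at u≈320–323 against 322 predicted, so the lateral estimate is good to about 1 mm. Descending and gripping the bar.

```bash
python3 -m inch '[[0.04,0.04,0.0077,0,0],[0.04,0.075,0.0077,0,0],[0.04,0.101,0.0077,0,0],[0.04,0.101,0.0077,0,0],[0.04,0.101,0.0077,0,0],[0,0.101,0.0077,0,0],[0,0.101,0.0077,0,0],[0,0.101,0.0077,0,0],[0,0.101,0.0077,0,0]]' 100
python3 -m inch '[[0,-0.01,0,0,0],[0,-0.03,0,0,0],[0,-0.05,0,0,0],[0,-0.08,0,0,0],[0,-0.11,0,0,0],[0,-0.125,0,0,0],[0,-0.125,0,0,0],[0,-0.125,0,0,0]]'
python3 - <<'E'
from h import *
u=np.array([.8415,-.540]); y=np.array([.540,.8415]); S=np.array([.5145,-.4548]); P=S+.030*y; print(P)
go(*(P-.0*u),.350,-32.7)
s=manip.read_camera("side"); cv2.imwrite("pics/c1.png",cv2.resize(s["frame"][150:410,290:550,::-1],(520,520)))
E
```

```text
time_s: 29.32
ee_pos: [0.5568, -0.1625, 0.2263]
orientation: [0.706, 0.044, 0.705, -0.045]
contact_force: [-1.9, 0.6, 7.6]
width: 0.0043
time_s: 30.32
ee_pos: [0.556, -0.1624, 0.3494]
orientation: [0.705, 0.045, 0.706, -0.044]
contact_force: [0.2, -0.8, -3.2]
width: 0.0042
[ 0.5307   -0.429555]
t 30.32 tcp [ 0.556  -0.1624  0.3494] jaw -7.2 tiltx -1.0 w 0.0042 F [ 0.2 -0.8 -3.2] q7 -0.09  => shift [-0.0006, -0.2682, 0.0084] turn 25.5
```

View pics/c1.png

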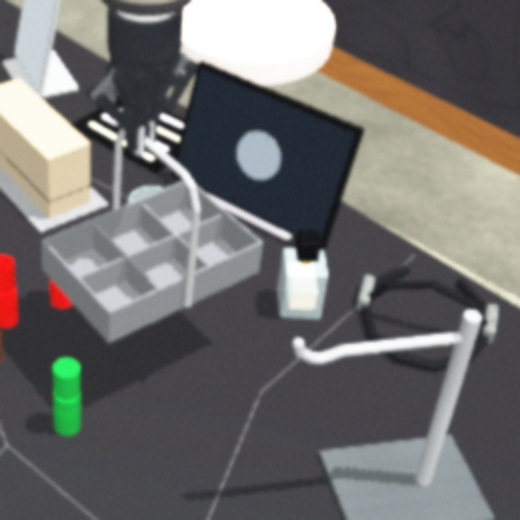

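The caddy hangs level from the gripper (3.2 N), clear of the bystanders. The hook is at crop (300,345)–(470,320). Staging the hoop 110 mm before the seat on the hook's axis.

```bash
python3 -m inch '[[0,-0.006,-0.028,-0.011,3],[0,-0.006,-0.056,-0.023,6],[0,-0.006,-0.084,-0.035,10],[0,-0.006,-0.112,-0.046,14],[0,-0.006,-0.14,-0.058,17],[0,-0.006,-0.168,-0.069,20],[0,-0.006,-0.195,-0.08,23],[0,-0.006,-0.2217,-0.0914,25.5],[0,-0.006,-0.2217,-0.0914,25.5],[0,-0.006,-0.2217,-0.0914,25.5],[0,-0.006,-0.2217,-0.0914,25.5]]'
python3 - <<'E'
from h import *
go(.4376,-.371,.355,-32.7); go(.5302,-.4304,.355,-32.7)
# where is the bar: top view, white pixels along the expected line
t=manip.read_camera("top"); p,Rm,s=tool(); y=np.array([.540,.8415]); M=p[:2]-.029*y
print("predicted bar px",proj(t,[[*(M+k*y),.30] for k in(-.06,-.03,0)]).round(1).tolist())
V=cv2.cvtColor(t["frame"],cv2.COLOR_RGB2HSV)
cv2.imwrite("pics/c2.png",cv2.resize(t["frame"][190:340,400:600,::-1],(800,600),interpolation=cv2.INTER_CUBIC))
E
```

```text
time_s: 31.75
ee_pos: [0.4383, -0.3704, 0.3564]
orientation: [0.679, 0.199, 0.679, -0.199]
contact_force: [-0.7, 0.1, -3.4]
width: 0.0045
t 31.75 tcp [ 0.4383 -0.3704  0.3564] jaw -32.6 tiltx -1.0 w 0.0045 F [-0.7  0.1 -3.4] q7 -0.06  => shift [0.0014, -0.0009, -0.0003] turn 0.1
t 31.75 tcp [ 0.4383 -0.3704  0.3564] jaw -32.6 tiltx -1.0 w 0.0045 F [-0.7  0.1 -3.4] q7 -0.06  => shift [0.0014, -0.001, 0.1098] turn 0.1
predicted bar px [[529.9, 303.3], [518.2, 296.0], [506.5, 288.6]]
```

```bash
python3 -m inch '[[0,0,-0.001,0.02,0],[0,0,-0.001,0.04,0],[0,0,-0.001,0.06,0],[0,0,-0.001,0.08,0],[0,0,-0.001,0.1,0],[0,0,-0.001,0.11,0],[0,0,-0.001,0.11,0],[0,0,-0.001,0.11,0]]'
python3 -m inch '[[0,0.015,0,0,0],[0,0.03,0,0,0],[0,0.045,0,0,0],[0,0.058,0,0,0],[0,0.064,0,0,0],[0,0.064,0,0,0]]'
python3 - <<'E'
from h import *
go(.5302,-.4304,.283,-32.7)
E
```

```text
time_s: 32.8
ee_pos: [0.5295, -0.4308, 0.3565]
orientation: [0.678, 0.199, 0.679, -0.199]
contact_force: [-0.2, 0.1, -3.5]
width: 0.0041
time_s: 33.55
ee_pos: [0.5299, -0.4311, 0.292]
orientation: [0.678, 0.199, 0.679, -0.199]
contact_force: [0.2, 0.2, -3.0]
width: 0.0045
t 33.55 tcp [ 0.5299 -0.4311  0.292 ] jaw -32.7 tiltx -1.0 w 0.0045 F [ 0.2  0.2 -3. ] q7 -0.12  => shift [0.009, 0.0007, -0.0001] turn -0.0
```

```bash
python3 -m inch '[[0,0.003,0,0,0],[0,0.006,0,0,0],[0,0.006,0,0,0]]'; python3 -m inch '[[0,0.002,0,0,0],[0,0.004,0,0,0],[0,0.004,0,0,0]]'
```

```text
time_s: 33.92
ee_pos: [0.5299, -0.4311, 0.2863]
orientation: [0.678, 0.199, 0.679, -0.199]
contact_force: [-0.1, 0.3, -2.7]
width: 0.0041
time_s: 34.3
ee_pos: [0.5302, -0.4312, 0.283]
orientation: [0.679, 0.199, 0.678, -0.199]
contact_force: [-1.3, 0.5, 4.1]
width: 0.0046
```

Run:
```python
from h import *
s=manip.read_camera("side"); t=manip.read_camera("top"); cv2.imwrite("pics/c3.png",np.hstack([cv2.resize(s["frame"][220:420,360:560,::-1],(400,400)),cv2.resize(t["frame"][170:330,430:590,::-1],(400,400))]))
```

```text
(no output)
```

The force flipped from -2.7 N to +4.1 N at exactly the predicted height (TCP 0.283), so the bar is seated. Releasing and retreating straight up.

```bash
python3 -m inch '[[0.01,0,0,0,0],[0.015,0,0,0,0],[0.025,0,0,0,0],[0.035,0,0,0,0],[0.04,0,0,0,0],[0.04,0,0,0,0]]'
python3 -m inch '[[0.04,-0.01,0,0,0],[0.04,-0.03,0,0,0],[0.04,-0.06,0,0,0],[0.04,-0.1,0,0,0],[0.04,-0.14,0,0,0],[0.04,-0.14,0,0,0],[0.04,-0.14,0,0,0],[0.04,-0.14,0,0,0]]'
python3 - <<'E'
from h import *
go(.30,-.60,.42,-32.7)
E
```

```text
time_s: 35.15
ee_pos: [0.53, -0.4312, 0.2824]
orientation: [0.678, 0.199, 0.678, -0.199]
contact_force: [-0.8, -0.7, 0.4]
width: 0.04
time_s: 36.15
ee_pos: [0.5297, -0.431, 0.4217]
orientation: [0.678, 0.199, 0.679, -0.199]
contact_force: [-0.0, 0.2, -0.8]
width: 0.0397
t 36.15 tcp [ 0.5297 -0.431   0.4217] jaw -32.7 tiltx -1.0 w 0.0397 F [-0.   0.2 -0.8] q7 -0.09  => shift [0.0018, -0.2663, -0.102] turn -0.0
```

```bash
python3 -m inch '[[0.04,0,0.03,-0.04,0],[0.04,0,0.06,-0.08,0],[0.04,0,0.09,-0.12,0],[0.04,0,0.12,-0.16,0],[0.04,0,0.15,-0.191,0],[0.04,0,0.15,-0.191,0],[0.04,0,0.15,-0.191,0],[0.04,0,0.15,-0.191,0]]'
python3 - <<'E'
from h import *
s=manip.read_camera("side"); t=manip.read_camera("top")
def rs(a,w,h): return cv2.resize(a[:,:,::-1],(w,h),interpolation=cv2.INTER_CUBIC)
top=np.hstack([rs(s["frame"][215:435,340:560],400,400),rs(t["frame"][160:310,440:590],400,400)])
cv2.imwrite("pics/end.png",np.vstack([top[:,:],np.hstack([rs(t["frame"][180:290,170:330],400,200) ,rs(s["frame"][130:260,180:440],400,200)])]))
E
```

```text
time_s: 37.15
ee_pos: [0.4503, -0.2026, 0.422]
orientation: [0.678, 0.2, 0.679, -0.199]
contact_force: [0.6, -0.0, 0.5]
width: 0.0401
```

View pics/end.png

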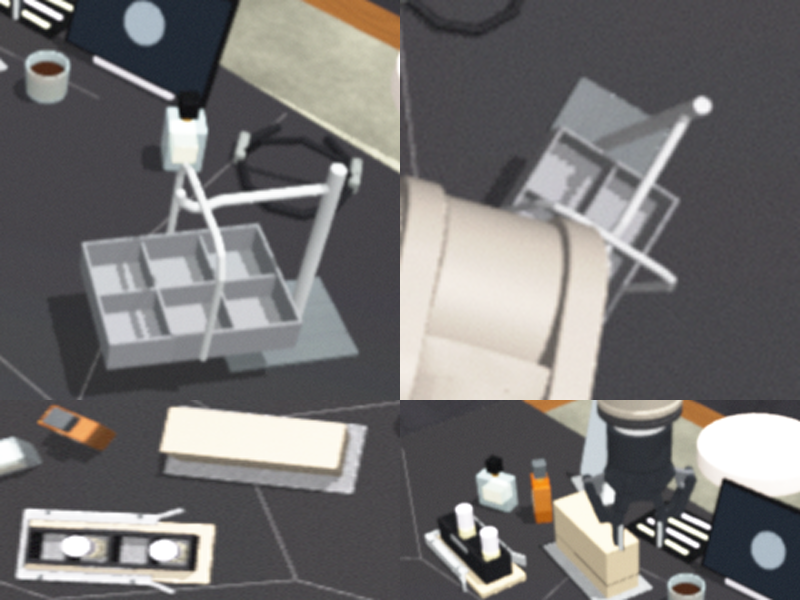

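Final view: the caddy hangs level with its bar in the hook's dip (side panel (190,195)), both bottles stand upright in the coffret, and the plinth end is at full-frame u≈255.6 (unchanged from home). The lid is on the pad and the bystanders are in place. One last numeric check, then hand-in.

```bash
python3 - <<'E'
from h import *
a=manip.read_camera("side")["frame"].astype(int)
t=manip.read_camera("top"); h=cv2.cvtColor(t["frame"],cv2.COLOR_RGB2HSV); m=np.zeros(h.shape[:2],bool); m[178:225,230:320]=1
r=cv2.boxPoints(rect(m&(h[...,2]>245)&(h[...,1]<25))); w=ray(t,r,.105); print("lid top ctr",w.mean(0).round(4),"pad",[.6554,.1581])
E
python3 -m inch '[[0.04,0,0,0,0],[0.04,0,0,0,0],[0.04,0,0,0,0],[0.04,0,0,0,0]]'
python3 - <<'E'
from h import *
a=manip.read_camera("side")["frame"].astype(int); 
for _ in range(6): b=manip.read_camera("side")["frame"].astype(int)
print("caddy region change",np.abs(a-b)[215:435,380:560].mean())
manip.hand_in()
E
```

```text
lid top ctr [0.6576 0.1592 0.105 ] pad [0.6554, 0.1581]
time_s: 37.85
ee_pos: [0.4503, -0.2017, 0.4225]
orientation: [0.679, 0.199, 0.678, -0.199]
contact_force: [0.3, -0.2, -0.1]
width: 0.0402
caddy region change 1.6656902356902357
the job is handed in; nothing more can be done
```

The job is done and handed in at about 38 s of the 210 s; hand-in reports no verdict.

**What I did**
- **Coffret:** slid it closed along the counter, gripped by its lid, into the holder until it met the end stop (about 25 N).
- **Lid:** drew it straight up and stood it open side down, lengthwise on the pad.
- **Bottles:** only two white spray bottles were in the caddy. Both now stand in the coffret, at x ≈ -67.5 and +22.5 mm.
- **Caddy:** hung it empty on the hook, gripping its handle bar 30 mm off centre so the fingers cleared the hook.

**Last checks**
- **Coffret home:** the plinth end was at the same pixel as when first home, giving a centre within about 2 mm of `holder_home`. I saw no sign of it being knocked aside.
- **Bottles:** both looked upright in the last picture.
- **Lid:** its centre is about 2 mm from the pad's centre.
- **Caddy:** it hangs level in the hook's dip. The side-camera images changed by 1.7 grey levels on average over 0.3 s; I took that as noise, with no baseline to compare.
- **Robot:** clear of everything, with wrist force under 0.5 N.

**What disagreed**
- The gripper read about 4 mm on the 8 mm handle bar, but it held firmly.
- The top-view estimate of the bar was 2–4 mm off the caddy-rim estimate. I used a value between them, and the wrist camera agreed with it to about 1 mm.
- The lid was released about 2 mm above the pad and settled upright.

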